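# Put the carving kit back in its caddy

### The job

Put the luthier's carving kit away in the wooden four-pocket caddy: each of the three brass finger planes (the ones with a blade and a wooden wedge on top) goes into the rectangular pocket of its own size, small, medium and large, and the brass palm mallet into the round pocket, all upright and flat on the pocket floors. Set the tools down rather than dropping them in, and leave the two plain brass weights standing where they are.

Things in the scene. Friction and masses are not known exactly. Their poses are not given: they have to be found in the camera images.
- plane_small: the small finger plane: brass body 38 long x 18 wide x 22 mm high with plain upright parallel sides, standing on its sole; on top a dark wooden wedge and a sloping steel blade rise up to 15 mm above the brass (narrower than it, look only). About 80 g. Origin: centre of the sole; x along its length, y across its width, z up.
- plane_medium: the medium finger plane: brass body 52 long x 26 wide x 25 mm high with plain upright parallel sides, standing on its sole; on top a dark wooden wedge and a sloping steel blade rise up to 15 mm above the brass (narrower than it, look only). About 160 g. Origin: centre of the sole; x along its length, y across its width, z up.
- plane_large: the large finger plane: brass body 66 long x 36 wide x 28 mm high with plain upright parallel sides, standing on its sole; on top a dark wooden wedge and a sloping steel blade rise up to 15 mm above the brass (narrower than it, look only). About 300 g. Origin: centre of the sole; x along its length, y across its width, z up.
- mallet: the palm mallet, standing on its head: a round brass head 40 mm across and 26 mm high, on it an upright wooden grip that widens to 28 mm across at heights 34 to 52 mm and ends in a rounded top at 60 mm. About 320 g. Origin: centre of the underside, z up.
- pocket_small: the small pocket of the caddy: fixed pale wood block 98 (x) x 74 (y) x 14 mm high, in its middle a pocket, rectangular, 58 mm long (x) and 38 mm wide (y), 9 mm deep (grey floor 5 mm above the bench). Origin: centre of the block's underside, on the bench; x along the block's length, z up. All four stand two by two, in changing order, in one fixed dark frame 8 mm thick, 18 mm high.
- pocket_medium: the medium pocket of the caddy: fixed pale wood block 98 (x) x 74 (y) x 14 mm high, in its middle a pocket, rectangular, 72 mm long (x) and 46 mm wide (y), 9 mm deep (grey floor 5 mm above the bench). Origin: centre of the block's underside, on the bench; x along the block's length, z up.
- pocket_large: the large pocket of the caddy: fixed pale wood block 98 (x) x 74 (y) x 14 mm high, in its middle a pocket, rectangular, 86 mm long (x) and 56 mm wide (y), 9 mm deep (grey floor 5 mm above the bench). Origin: centre of the block's underside, on the bench; x along the block's length, z up.
- pocket_round: the round pocket of the caddy: fixed pale wood block 98 (x) x 74 (y) x 14 mm high, in its middle a pocket, round, 60 mm across, 9 mm deep (grey floor 5 mm above the bench). Origin: centre of the block's underside, on the bench; x along the block's length, z up.
- weight_medium: the medium gluing weight, a look-alike that stays on the bench: a plain solid brass block 52 x 26 x 25 mm high with a bare top (no wedge, no blade), about 280 g. Origin: centre of the underside; x along its length, z up.
- weight_large: the large gluing weight, a look-alike that stays on the bench: a plain solid brass block 66 x 36 x 28 mm high with a bare top (no wedge, no blade), about 550 g. Origin: centre of the underside; x along its length, z up.
Mind the look-alikes: they are no part of the job. What is shaped like the plane_small but purple is not meant.

How it is judged:
By the outcome, as a careful person would: the job done as asked, in the order asked, and still so for the second after the job is handed in, with the robot touching nothing.
It also fails if it takes over 104 s, if anything falls off the work surface, if the arm or the gripper's body presses on something with over 40 N, if the wrist force passes 120 N, or if a joint passes its speed limit or range.

### The arm

A 6-joint arm with a two-finger parallel gripper is mounted at the origin on the work surface. World frame = base frame: x ahead of the robot, y to its left, z up, the work surface at z = 0. Lengths are in m, angles in rad, forces in N, time in s.
With the tool pointing down it reaches from about 0.35 to 0.775 m from the base axis. Payload 7.3 kg.
Tool frame: the origin (TCP) lies on the centre line of the jaws, within the pads' length; the fingertips stand 11 mm ahead of it and the grasp point (between the pads) lies 8 mm behind it; y points along the fingers, z is the direction in which the jaws open and shut, and the axes are right-handed (so a half turn about y gives the same grasp; the last joint's range is limited). The gripper opens to 92 mm and grips with 3 to 60 N. Pads are 19 mm wide; open, the fingers measure 130 mm over their backs; the gripper's body (75 mm by 190 mm) begins 47 mm behind the grasp point.
Start: joints at [-1.396, 0.342, 1.524, -0, 1.275, -0.146], TCP at [0.166, -0.498, 0.238] pointing down, gripper open.
Joint ranges: [-2.53, 2.53], [-0.77, 2.02], [0.04, 2.7], [-1, 4.14], [0.28, 2.66], [-3.11, 3.11]. Speed limits (rad/s): [2.57, 2.57, 3.14, 3.14, 3.14, 3.14].

### API

Orientations are given as [roll, pitch, yaw] about the fixed x, y, z axes, in that order (R = Rz(yaw) Ry(pitch) Rx(roll)).
In Python, from cell import robot, cams gives the robot as it stands.
- The arm moves only by the tool apply_moves, never from a script. Its argument "plan" is a list of rows, each a list of 7 numbers: the shift along the tool's x, y, z in m, then the turn, a rotation vector about the tool's x, y, z in degrees, then the gripper command: -1 is fully open, 1 is shut, values between are in proportion. A call has exactly 5 rows; each row is the pose to reach, as a shift and turn from the pose commanded when the call began, along the tool's axes at that moment; what a row does not reach only later rows make up. A row lasts 1/8 s, in which the tool goes at most 62.5 mm and 10.7 degrees, less where a joint would pass 70% of its speed; a pose out of reach is approached as far as the arm can. A call with a gripper value outside its range is refused whole. The fingers move at their own pace and stop on an object; "squeeze" is the grip in N (left out, the last holds). Time passes only in rows, so rows that repeat a pose let the fingers close, or fill a call up. It gives the time, the measured TCP pose, the force and the opening at its end, in the units of the state.
- robot.observe(): the state, without advancing time (a new reading comes with each control period).
- cams.read_camera(name): name is "scene" or "top"; returns the picture (400x640x3 uint8, blue, green, red); there is no depth.
- cams.calibration(name): a dict with "fx", "fy", "cx", "cy" (pixels), "extrinsics" (4x4, takes a point from world to camera coordinates). Camera axes: x right, y up, looking along -z (the intrinsics and any distortion apply to the point x, -y, -z); pixel columns grow to the right and rows downward; lengths in m; the calibration is good to about 2 mm. A picture is of the moment at which its call begins. calibration takes no time and is no camera call.
- robot.hand_in(): hands the job in, once; it reports no verdict.
The state is a dict: "time": time; "qpos": joint angles; "qvel": joint speeds; "joint_efforts": joint torques, N m; "tool_pos": TCP position; "tool_rot": TCP orientation; "contact_force": force on the tool from outside, world axes, zero at the start; "torque": the same for the moment, N m; "opening": finger opening in m.
Only numpy, scipy, OpenCV 4.12 (cv2) and the standard library are available. Lean on these libraries where they do the work, as an engineer would, in place of code of your own. Each camera call takes 0.05 s, during which the arm holds its last target. There are 200 camera calls.

## Working session

There is one attempt and no reset: what is moved stays moved. The work goes in short steps, Python scripts to look and compute and a tool call to move; the robot and the scene stay as the last step left them, time stands still between calls to the robot, and variables do not carry over. Pictures are saved under pics/ and viewed, about 12 in all and at most 16, crops included, and the job is handed in when it is done.

Besides the shell and the picture viewer there is one more tool, called after "Emit:" in YAML: its name, and indented under it one key for each argument. apply_moves: Moves the arm, as the interface text tells. Its arguments: {"type":"object","properties":{"plan":{"type":"array","items":{"type":"array","items":{"type":"number"}}},"squeeze":{"type":"number"}},"required":["plan"]}

```bash
ls; mkdir -p pics; python3 - <<'E'
from cell import robot, cams
import cv2
s=robot.observe(); print({k:s[k] for k in('time','tool_pos','tool_rot','contact_force','opening')})
for n in("scene","top"):
    cv2.imwrite(f"pics/{n}0.png",cams.read_camera(n)); c=cams.calibration(n); print(n,c)
E
```

```text
pics
{'time': 0.0, 'tool_pos': array([ 0.16549656, -0.49782385,  0.23705902]), 'tool_rot': array([-1.57230635e+00,  1.98549030e-04, -2.82076392e+00]), 'contact_force': array([ 0.16012212, -0.36871495,  0.48985366]), 'opening': 0.09223011494478546}
scene {'fx': 368.1389598097318, 'fy': 368.1389598097318, 'cx': 318.9100149853691, 'cy': 198.54404487895434, 'extrinsics': array([[ 0.52591133,  0.85043379,  0.01340343, -0.24661683],
       [-0.62332706,  0.37465007,  0.68636776,  0.28219242],
       [ 0.57868873, -0.3693233 ,  0.72713111, -1.1633685 ],
       [ 0.        ,  0.        ,  0.        ,  1.        ]])}
top {'fx': 395.04050351822644, 'fy': 395.04050351822644, 'cx': 327.66513814428976, 'cy': 198.4883007533679, 'extrinsics': array([[ 0.01148042, -0.99993124,  0.00238869, -0.01577248],
       [ 0.99841827,  0.01159447,  0.05501386, -0.44878557],
       [-0.05503777,  0.00175333,  0.99848273, -1.0892906 ],
       [ 0.        ,  0.        ,  0.        ,  1.        ]])}
```

View pics/top0.png

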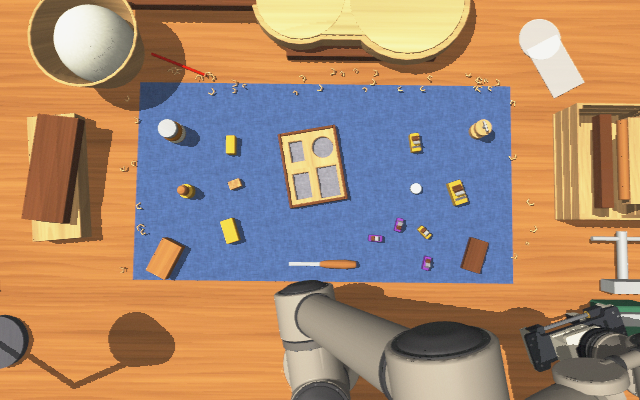

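View pics/scene0.png

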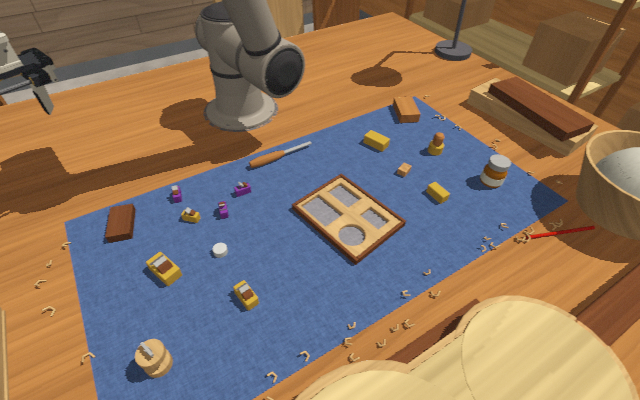

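```bash
cat > h.py <<'E'
import numpy as np, cv2
from cell import robot, cams
def crop(im,x0,y0,w,h,k):
    c=cv2.resize(im[y0:y0+h,x0:x0+w],None,fx=k,fy=k,interpolation=cv2.INTER_CUBIC)
    for i in range(0,w,5):
        if (x0+i)%10==0: cv2.putText(c,str(x0+i),(i*k,8),0,.3,(255,255,255),1); cv2.line(c,(i*k,8),(i*k,14),(255,255,255),1)
    for i in range(0,h,5):
        if (y0+i)%10==0: cv2.putText(c,str(y0+i),(0,i*k+4),0,.3,(255,255,255),1); cv2.line(c,(20,i*k),(25,i*k),(255,255,255),1)
    return c
def proj(n,P):
    c=cams.calibration(n);P=np.atleast_2d(P);E=c['extrinsics']
    q=P@E[:3,:3].T+E[:3,3]
    return np.c_[c['cx']+c['fx']*q[:,0]/-q[:,2], c['cy']-c['fy']*q[:,1]/-q[:,2]]
def back(n,uv,z):
    c=cams.calibration(n);E=c['extrinsics'];R,t=E[:3,:3],E[:3,3]
    uv=np.atleast_2d(np.array(uv,float))
    d=np.c_[(uv[:,0]-c['cx'])/c['fx'],-(uv[:,1]-c['cy'])/c['fy'],-np.ones(len(uv))]@R
    o=-R.T@t
    return o+d*((z-o[2])/d[:,2])[:,None]
E
python3 - <<'E'
from h import *
im=cv2.imread('pics/top0.png')
a=[crop(im,400,125,33,36,8),crop(im,441,174,33,36,8),crop(im,408,214,33,36,8)]
b=[crop(im,170,173,33,36,8),crop(im,466,112,33,36,8),crop(im,215,128,33,36,8)]
cv2.imwrite('pics/m1.png',np.vstack([np.hstack(a),np.hstack(b)]))
cv2.imwrite('pics/m2.png',crop(im,270,118,88,98,6))
E
```

```text
(no output)
```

View pics/m1.png

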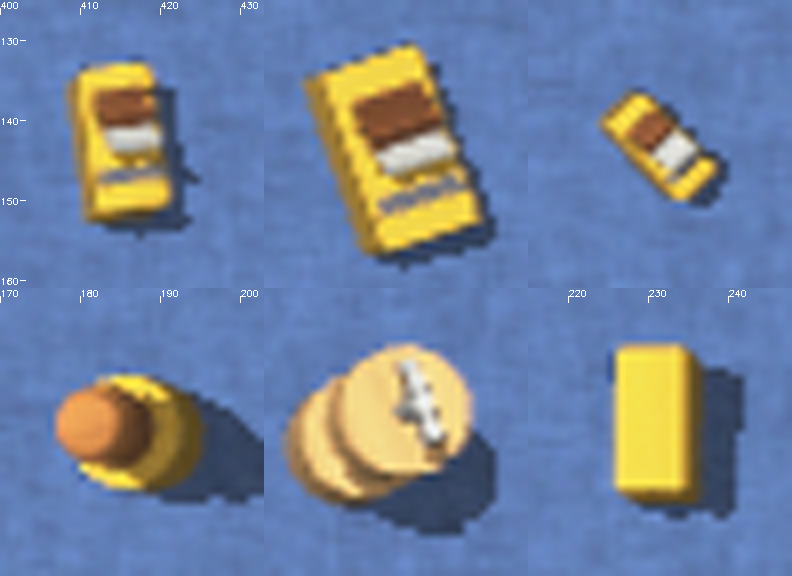

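View pics/m2.png

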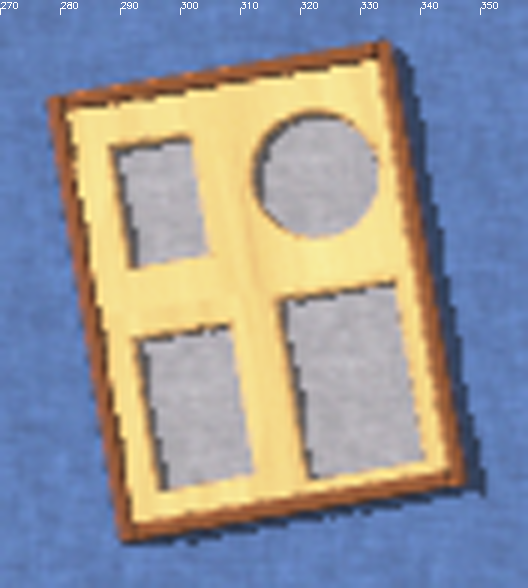

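Top view: planes are medium (414,143), large (458,192) and small (425,232). The mallet is at (187,191) and the plain weights are at (232,145) and (231,231). The caddy pockets are small upper-left, round upper-right, medium lower-left and large lower-right.

```bash
cat >> h.py <<'E'
def wrap(a,p=np.pi): return (a+p/2)%p-p/2
def go(x,y,tipz,yaw):
    s=robot.observe(); p=s['tool_pos']; yw=s['tool_rot'][2]
    d=np.array([x,y,tipz+.011])-p; c,sn=np.cos(yw),np.sin(yw)
    t=wrap(yaw-yw)
    print('t',round(s['time'],2),'shift mm',np.round(1e3*np.array([c*d[0]+sn*d[1],-d[2],-sn*d[0]+c*d[1]]),1),'turn y deg',round(-np.degrees(t),1))
E
python3 - <<'E'
from h import *
def rect(C,x0,y0,k,z):
    uv=np.array(C,float)/k+[x0,y0]-.5+.5/k
    P=back('top',uv,z)[:,:2]; e=[np.linalg.norm(P[i]-P[(i+1)%4])*1e3 for i in range(4)]
    l=(P[0]+P[1])/2-(P[2]+P[3])/2   # long axis
    return P.mean(0),np.degrees(np.arctan2(l[1],l[0])),np.round(e,1)
print('med',rect([(80,68),(155,65),(170,208),(98,213)],400,125,8,.025))
print('lar',rect([(61,77),(154,45),(218,220),(123,248)],441,174,8,.028))
print('sma',rect([(84,115),(107,92),(192,165),(155,200)],408,214,8,.022))
c,y,e=rect([(48,97),(388,40),(465,485),(120,540)],270,118,6,.018);print('frame',c,y,e)
for n,C in dict(ps=[(113,147),(192,137),(210,257),(133,268)],pm=[(135,337),(232,325),(255,473),(160,490)],pl=[(278,298),(397,283),(427,460),(308,478)]).items(): print(n,rect(C,270,118,6,.014))
a=np.radians(y);u=np.array([np.cos(a),np.sin(a)]);v=np.array([-u[1],u[0]])
for n,i,j in(('ps',1,1),('pr',1,-1),('pm',-1,1),('pl',-1,-1)): print(n,c+u*.049*i+v*.037*j)
print('pr',back('top',[[270+318/6-.4,118+173/6-.4]],.014))
print('mallet',back('top',[(187.7,190.6)],.005),back('top',[(180.8,189.7)],.05))
im=cv2.imread('pics/scene0.png')
cv2.imwrite('pics/m3.png',np.hstack([crop(im,420,125,35,36,8),crop(im,175,200,32,36,8)]))
E
```

```text
med (array([ 0.60872394, -0.25232525]), np.float64(6.445969498967337), array([26.1, 50.4, 25.1, 51.2]))
lar (array([ 0.47018121, -0.36906429]), np.float64(19.713889734851804), array([34.1, 63.9, 34.2, 62.4]))
sma (array([ 0.36065898, -0.27786141]), np.float64(45.00594322042234), array([11.3, 38.3, 17.6, 37.8]))
frame [0.53933993 0.03379689] 10.246079317068038 [160.9 211.2 161.4 209.6]
ps (array([0.58033859, 0.07804002]), np.float64(9.787874494015153), array([37.2, 57.2, 36.3, 57.8]))
pm (array([0.48494691, 0.06096087]), np.float64(9.886733864268155), array([45.5, 69.9, 44.8, 72.3]))
pl (array([ 0.49819519, -0.0118782 ]), np.float64(10.156912902044038), array([55.9, 83.9, 55.9, 85.2]))
ps [0.58097711 0.07892278]
pr [0.59413995 0.00610287]
pm [0.48453992 0.06149091]
pl [ 0.49770276 -0.011329  ]
pr [[0.59490332 0.00529822 0.014     ]]
mallet [[0.46696371 0.38266801 0.005     ]] [[0.46598113 0.38541429 0.05      ]]
```

View pics/m3.png

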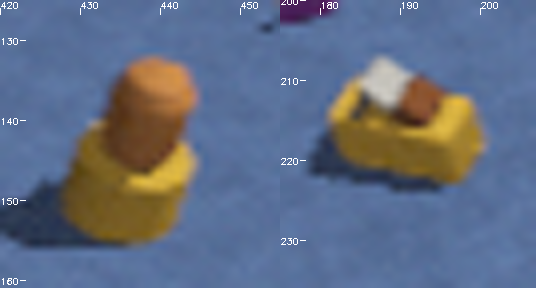

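```bash
python3 -c "
from h import *
from math import radians as r
go(.361,-.278,.075,r(47.5)); print(robot.observe()['qpos'])"
```

```text
t 0.1 shift mm [-254.9  151.1 -147. ] turn y deg -29.1
[-1.39598918e+00  3.42651083e-01  1.52488509e+00 -1.67705407e-06
  1.27534448e+00 -1.45994537e-01]
```

Emit:
apply_moves:
  plan:
    - [-0.05,0.0,-0.03,0,-6,0,-0.1]
    - [-0.1,0.01,-0.06,0,-12,0,-0.1]
    - [-0.155,0.04,-0.09,0,-18,0,-0.1]
    - [-0.205,0.08,-0.12,0,-24,0,-0.1]
    - [-0.255,0.12,-0.147,0,-29,0,-0.1]
  squeeze: 20

```text
time: 0.72
tool_pos: [0.3498, -0.2902, 0.1295]
tool_rot: [-1.57, -0.0, -2.312]
contact_force: [1.5, -0.3, 0.1]
opening: 0.0512
```

```bash
python3 -c "
from h import *
from math import radians as r
go(.361,-.278,.011,r(47.5)); s=robot.observe(); print(s['tool_pos'],s['opening'])
a=cams.read_camera('top');b=cams.read_camera('scene')
cv2.imwrite('pics/s1.png',np.hstack([crop(a,390,200,70,70,5),crop(b,160,180,70,70,5)]))"
```

```text
t 0.72 shift mm [-16.6 107.5   0. ] turn y deg 0.0
[ 0.34979486 -0.29020845  0.12953238] 0.05117466146184935
```

View pics/s1.png

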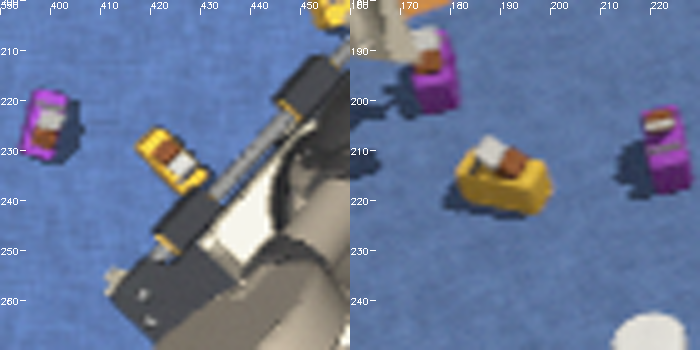

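```bash
python3 -c "
from h import *
from math import radians as r
go(.361,-.278,.011,r(47.5)); s=robot.observe(); print(s['tool_pos'],s['opening'],s['qvel'])"
```

```text
t 0.82 shift mm [-14. 105.   3.] turn y deg 0.3
[ 0.3493694  -0.28630824  0.12700915] 0.05068288151817452 [-0.07892448 -0.03704397 -0.07461479 -0.03494055  0.0558258  -0.01586537]
```

Emit:
apply_moves:
  plan:
    - [-0.007,0.03,0.001,0,0,0,-0.1]
    - [-0.014,0.06,0.003,0,0,0,-0.1]
    - [-0.014,0.06,0.003,0,0,0,-0.1]
    - [-0.014,0.06,0.003,0,0,0,-0.1]
    - [-0.014,0.06,0.003,0,0,0,-0.1]

```text
time: 1.45
tool_pos: [0.3608, -0.2843, 0.0716]
tool_rot: [-1.568, -0.0, -2.315]
contact_force: [0.2, -0.0, 0.3]
opening: 0.0504
```

```bash
python3 -c "
from h import *
from math import radians as r
go(.361,-.278,.011,r(47.5)); s=robot.observe(); print(s['tool_pos'],s['opening'],s['qvel'])
a=cams.read_camera('top');b=cams.read_camera('scene')
cv2.imwrite('pics/s2.png',np.hstack([crop(a,390,200,70,70,5),crop(b,160,180,70,70,5)]))"
```

```text
t 1.45 shift mm [-4.7 49.6 -4.1] turn y deg -0.2
[ 0.36083686 -0.28427229  0.07155275] 0.0504016280418807 [ 4.05569265e-03 -7.43213425e-04  4.38350667e-03  2.55944513e-03
 -5.43792305e-03 -9.84845858e-05]
```

View pics/s2.png

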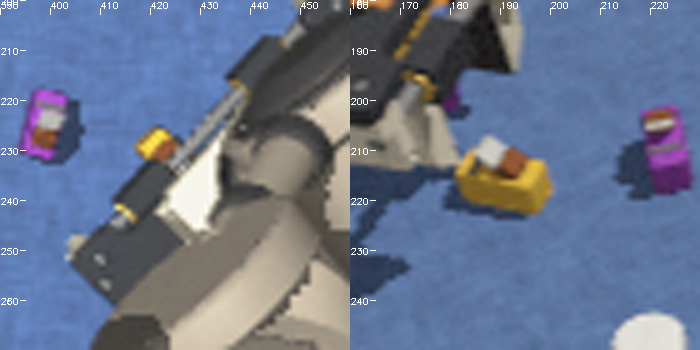

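Emit:
apply_moves:
  plan:
    - [-0.005,0.02,-0.004,0,0,0,-0.1]
    - [-0.005,0.04,-0.004,0,0,0,-0.1]
    - [-0.005,0.05,-0.004,0,0,0,-0.1]
    - [-0.005,0.05,-0.004,0,0,0,-0.1]
    - [-0.005,0.05,-0.004,0,0,0,1]
  squeeze: 20

```text
time: 2.17
tool_pos: [0.3613, -0.2774, 0.0209]
tool_rot: [-1.57, -0.0, -2.315]
contact_force: [-1.1, 0.4, -0.1]
opening: 0.0442
```

Emit:
apply_moves:
  plan:
    - [0,0,0,0,0,0,1]
    - [0,0,0,0,0,0,1]
    - [0,0,0,0,0,0,1]
    - [0,0,0,0,0,0,1]
    - [0,0,0,0,0,0,1]

```text
time: 2.8
tool_pos: [0.3612, -0.2771, 0.0206]
tool_rot: [-1.57, -0.0, -2.315]
contact_force: [0.3, -0.0, 4.9]
opening: 0.0177
```

```bash
python3 -c "
from h import *
from math import radians as r
go(.3606,-.278,.011,r(47.5)); s=robot.observe(); print(s['tool_pos'],s['opening'])
a=cams.read_camera('top');b=cams.read_camera('scene')
cv2.imwrite('pics/s3.png',np.hstack([crop(a,390,200,70,70,5),crop(b,160,180,70,70,5)]))"
```

```text
t 2.8 shift mm [ 1.  -1.4  0.1] turn y deg -0.1
[ 0.36119931 -0.27714005  0.02059938] 0.01765655700472916
```

View pics/s3.png

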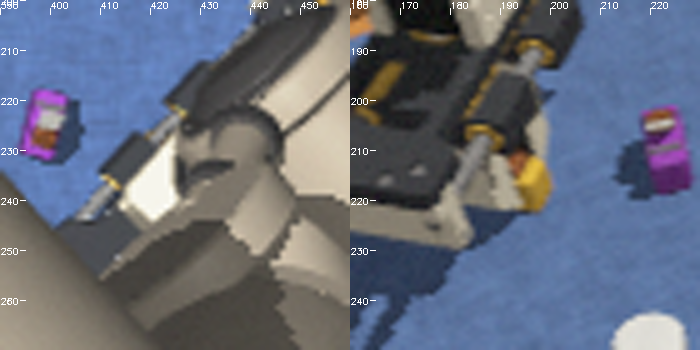

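Emit:
apply_moves:
  plan:
    - [0,0,0,0,0,0,0.4]
    - [0,-0.0025,0,0,0,0,0.4]
    - [0,-0.0025,0,0,0,0,1]
    - [0,-0.0025,0,0,0,0,1]
    - [0,-0.0025,0,0,0,0,1]

```text
time: 3.52
tool_pos: [0.361, -0.277, 0.0228]
tool_rot: [-1.571, -0.0, -2.315]
contact_force: [0.1, 0.5, 0.5]
opening: 0.0176
```

```bash
python3 -c "
from h import *
from math import radians as r
s=robot.observe(); print(s['tool_pos'],s['opening'],s['qvel'].round(3),s['qpos'],s['contact_force'])
go(.581,.078,.06,r(10))"
```

```text
[ 0.3610264  -0.27695594  0.02284247] 0.017616692168640532 [-0.001  0.001  0.002 -0.    -0.001  0.001] [-8.23041387e-01  5.28738571e-01  1.96138918e+00 -9.48532375e-05
  6.51398422e-01 -7.91084941e-02] [0.12110884 0.51798241 0.54218499]
t 3.52 shift mm [-410.1  -48.2  -78.5] turn y deg 37.4
```

Emit:
apply_moves:
  plan:
    - [0,-0.03,0,0,0,0,1]
    - [-0.04,-0.06,-0.008,0,5,0,1]
    - [-0.09,-0.06,-0.017,0,10,0,1]
    - [-0.145,-0.06,-0.028,0,15,0,1]
    - [-0.2,-0.06,-0.038,0,20,0,1]

```text
time: 4.15
tool_pos: [0.4691, -0.1025, 0.0829]
tool_rot: [-1.571, 0.0, -2.667]
contact_force: [0.5, -0.5, -1.0]
opening: 0.0174
```

```bash
python3 -c "
from h import *
from math import radians as r
s=robot.observe(); print(s['tool_pos'],s['opening'],s['qvel'].round(3))
go(.581,.078,.07,r(10))"
```

```text
[ 0.46914754 -0.10254777  0.08288291] 0.01743234024569759 [ 9.520e-01  1.910e-01 -3.600e-01 -1.000e-03  1.570e-01  1.636e+00]
t 4.15 shift mm [-182.     1.9 -109.5] turn y deg 17.2
```

Emit:
apply_moves:
  plan:
    - [-0.05,0,-0.03,0,5,0,1]
    - [-0.1,0,-0.06,0,10,0,1]
    - [-0.15,0,-0.09,0,15,0,1]
    - [-0.182,0.002,-0.109,0,17,0,1]
    - [-0.182,0.002,-0.109,0,17,0,1]

```text
time: 4.78
tool_pos: [0.5805, 0.0788, 0.0801]
tool_rot: [-1.571, -0.0, -2.957]
contact_force: [-0.4, -0.6, -1.1]
opening: 0.0176
```

```bash
python3 -c "
from h import *
from math import radians as r
s=robot.observe(); print(s['tool_pos'],s['opening'],s['qvel'].round(3))
go(.581,.078,.0172,r(10))
a=cams.read_camera('top');b=cams.read_camera('scene')
cv2.imwrite('pics/s4.png',np.hstack([crop(a,270,110,80,100,4),crop(b,290,160,115,100,4)]))"
```

```text
[0.58045275 0.07879024 0.08011885] 0.01755729036813035 [-0.052 -0.023  0.055 -0.017  0.001 -0.039]
t 4.78 shift mm [-0.4 51.9  0.9] turn y deg 0.6
```

View pics/s4.png

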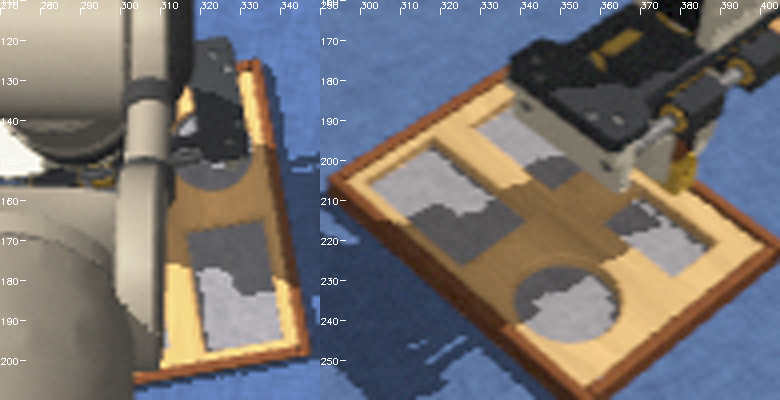

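Emit:
apply_moves:
  plan:
    - [0,0.025,0.001,0,0.5,0,1]
    - [0,0.043,0.001,0,0.5,0,1]
    - [0,0.048,0.001,0,0.5,0,1]
    - [0,0.051,0.001,0,0.5,0,1]
    - [0,0.051,0.001,0,0.5,0,1]

```text
time: 5.5
tool_pos: [0.5804, 0.0751, 0.0304]
tool_rot: [-1.571, 0.001, -2.97]
contact_force: [0.1, 0.1, -0.9]
opening: 0.0176
```

Emit:
apply_moves:
  plan:
    - [0,0,0,0,0,0,1]
    - [0,0.001,0,0,0,0,1]
    - [0,0.001,0,0,0,0,1]
    - [0,0.001,0,0,0,0,1]
    - [0,0.001,0,0,0,0,1]

```text
time: 6.12
tool_pos: [0.5801, 0.0755, 0.0288]
tool_rot: [-1.571, -0.0, -2.969]
contact_force: [-0.8, -0.3, -1.8]
opening: 0.0177
```

Emit:
apply_moves:
  plan:
    - [0,0.0005,0,0,0,0,1]
    - [0,0.001,0,0,0,0,1]
    - [0,0.0015,0,0,0,0,1]
    - [0,0.0015,0,0,0,0,1]
    - [0,0.0015,0,0,0,0,1]

```text
time: 6.75
tool_pos: [0.5802, 0.0754, 0.0278]
tool_rot: [-1.571, 0.0, -2.969]
contact_force: [-2.5, -0.3, 4.6]
opening: 0.0176
```

Emit:
apply_moves:
  plan:
    - [0,0,0,0,0,0,0.35]
    - [0,0,0,0,0,0,0.35]
    - [0,0,0,0,0,0,0.35]
    - [0,-0.04,0,0,0,0,0.35]
    - [0,-0.09,0,0,0,0,0.35]

```text
time: 7.38
tool_pos: [0.5793, 0.0754, 0.1171]
tool_rot: [-1.571, -0.003, -2.969]
contact_force: [0.8, 0.1, 0.9]
opening: 0.0296
```

```bash
python3 -c "
from h import *
from math import radians as r
s=robot.observe(); print(s['tool_pos'],s['opening'],s['qvel'].round(3),s['qpos'].round(2))
go(.609,-.252,.1,r(6.8))"
```

```text
[0.579321   0.07541583 0.11708274] 0.029641736375046513 [-0.    -0.524 -0.393 -0.002  0.876  0.   ] [-0.    0.57  1.51 -0.    1.06  1.4 ]
t 7.38 shift mm [ 26.9   6.1 327.7] turn y deg 3.1
```

Emit:
apply_moves:
  plan:
    - [0.005,0.003,0.055,0,0.5,0,0.0]
    - [0.009,0.006,0.11,0,1,0,-0.2]
    - [0.014,0.006,0.165,0,1.5,0,-0.2]
    - [0.018,0.006,0.22,0,2,0,-0.2]
    - [0.023,0.006,0.275,0,2.5,0,-0.2]

```text
time: 8.0
tool_pos: [0.6047, -0.2012, 0.1112]
tool_rot: [-1.571, 0.0, -3.013]
contact_force: [0.8, 0.0, 1.0]
opening: 0.0554
```

```bash
python3 -c "
from h import *
from math import radians as r
s=robot.observe(); print(s['tool_pos'],s['opening'],s['qvel'].round(3),s['qpos'].round(2))
go(.609,-.252,.07,r(6.8))"
```

```text
[ 0.60469319 -0.2012075   0.11124442] 0.05540432511850618 [-0.627  0.263 -0.513  0.002  0.247 -0.554] [-0.44  0.66  1.36  0.    1.13  1.  ]
t 8.0 shift mm [ 2.2 30.2 50.9] turn y deg 0.6
```

Emit:
apply_moves:
  plan:
    - [0.001,0.01,0.025,0,0.5,0,-0.2]
    - [0.002,0.025,0.05,0,0.5,0,-0.2]
    - [0.002,0.03,0.051,0,0.5,0,-0.2]
    - [0.002,0.03,0.051,0,0.5,0,-0.2]
    - [0.002,0.03,0.051,0,0.5,0,-0.2]

```text
time: 8.62
tool_pos: [0.6096, -0.2488, 0.0817]
tool_rot: [-1.571, 0.0, -3.02]
contact_force: [0.1, -0.2, 0.2]
opening: 0.055
```

```bash
python3 -c "
from h import *
from math import radians as r
s=robot.observe(); print(s['tool_pos'],s['opening'],s['qvel'].round(3),s['qpos'].round(2))
go(.609,-.252,.014,r(6.8))
a=cams.read_camera('top');b=cams.read_camera('scene')
cv2.imwrite('pics/s5.png',np.hstack([crop(a,270,120,75,70,5),crop(b,210,250,80,70,5)]))"
```

```text
[ 0.60964052 -0.24884245  0.08169025] 0.055008093856978295 [-0.002 -0.007 -0.006 -0.    -0.001 -0.   ] [-0.5   0.73  1.31  0.    1.1   0.94]
t 8.62 shift mm [ 1.  56.7  3.1] turn y deg 0.2
```

View pics/s5.png

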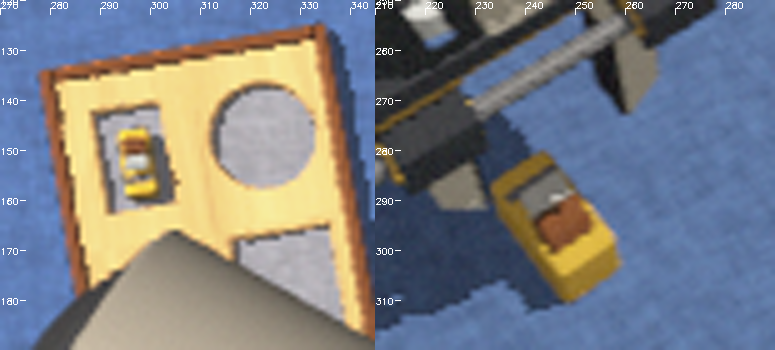

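Emit:
apply_moves:
  plan:
    - [0.001,0.025,0.003,0,0,0,-0.2]
    - [0.001,0.045,0.003,0,0,0,-0.2]
    - [0.001,0.056,0.003,0,0,0,-0.2]
    - [0.001,0.056,0.003,0,0,0,-0.2]
    - [0.001,0.056,0.003,0,0,0,1]
  squeeze: 25

```text
time: 9.35
tool_pos: [0.6092, -0.2535, 0.0263]
tool_rot: [-1.57, 0.001, -3.021]
contact_force: [0.6, -0.2, -0.1]
opening: 0.0489
```

Emit:
apply_moves:
  plan:
    - [0,0,0,0,0,0,1]
    - [0,0,0,0,0,0,1]
    - [0,0,0,0,0,0,1]
    - [0,0,0,0,0,0,1]
    - [0,0,0,0,0,0,1]

```text
time: 9.98
tool_pos: [0.6088, -0.2535, 0.0258]
tool_rot: [-1.57, 0.001, -3.022]
contact_force: [-0.3, -0.3, 3.7]
opening: 0.0257
```

```bash
python3 -c "
from h import *
from math import radians as r
s=robot.observe(); print(s['tool_pos'],s['opening'],s['contact_force'])
go(.4847,.0612,.08,r(10))
b=cams.read_camera('scene')
cv2.imwrite('pics/s6.png',crop(b,200,240,80,70,6))"
```

```text
[ 0.608806   -0.25348148  0.02584489] 0.02566539690088372 [-0.26734888 -0.32392253  3.73033614]
t 9.97 shift mm [  85.5  -65.2 -327.3] turn y deg -3.1
```

View pics/s6.png

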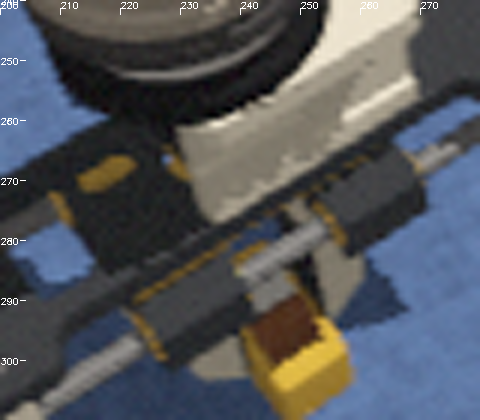

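Emit:
apply_moves:
  plan:
    - [0,-0.03,0,0,0,0,1]
    - [0.01,-0.06,-0.04,0,0,0,1]
    - [0.024,-0.065,-0.09,0,-1,0,1]
    - [0.038,-0.065,-0.145,0,-2,0,1]
    - [0.052,-0.065,-0.2,0,-3,0,1]

```text
time: 10.65
tool_pos: [0.5319, -0.0595, 0.09]
tool_rot: [-1.571, -0.0, -2.969]
contact_force: [0.7, 0.4, -1.6]
opening: 0.0259
```

```bash
python3 -c "
from h import *
from math import radians as r
s=robot.observe(); print(s['tool_pos'],s['opening'],s['contact_force'])
go(.4847,.0612,.08,r(10))"
```

```text
[ 0.53190435 -0.05952087  0.08996024] 0.025921234093222844 [ 0.66975786  0.36980415 -1.63953311]
t 10.65 shift mm [  25.8   -1.  -127. ] turn y deg -0.1
```

Emit:
apply_moves:
  plan:
    - [0.01,0,-0.045,0,0,0,1]
    - [0.02,0,-0.09,0,0,0,1]
    - [0.026,0,-0.126,0,0,0,1]
    - [0.026,0,-0.128,0,0,0,1]
    - [0.026,0,-0.128,0,0,0,1]

```text
time: 11.28
tool_pos: [0.4857, 0.0604, 0.0902]
tool_rot: [-1.57, 0.0, -2.969]
contact_force: [0.6, -0.3, -1.3]
opening: 0.0256
```

```bash
python3 -c "
from h import *
from math import radians as r
s=robot.observe(); print(s['tool_pos'],s['opening'],s['contact_force'])
go(.4847,.0612,.0205,r(10))"
```

```text
[0.48571451 0.06039366 0.09017089] 0.02559827686282694 [ 0.60251236 -0.33683644 -1.26413826]
t 11.28 shift mm [ 0.9 58.7 -1. ] turn y deg -0.1
```

Emit:
apply_moves:
  plan:
    - [0.001,0.03,-0.001,0,0,0,1]
    - [0.001,0.05,-0.001,0,0,0,1]
    - [0.001,0.056,-0.001,0,0,0,1]
    - [0.001,0.058,-0.001,0,0,0,1]
    - [0.001,0.058,-0.001,0,0,0,1]

```text
time: 11.9
tool_pos: [0.4849, 0.0611, 0.0328]
tool_rot: [-1.57, 0.001, -2.97]
contact_force: [0.2, -0.6, -1.2]
opening: 0.0259
```

Emit:
apply_moves:
  plan:
    - [0,0.0005,0,0,0,0,1]
    - [0,0.001,0,0,0,0,1]
    - [0,0.0015,0,0,0,0,1]
    - [0,0.0015,0,0,0,0,1]
    - [0,0.0015,0,0,0,0,1]

```text
time: 12.52
tool_pos: [0.4843, 0.0615, 0.0308]
tool_rot: [-1.571, 0.0, -2.969]
contact_force: [0.4, 0.2, -1.4]
opening: 0.0259
```

Emit:
apply_moves:
  plan:
    - [0,0.0005,0,0,0,0,1]
    - [0,0.001,0,0,0,0,1]
    - [0,0.001,0,0,0,0,1]
    - [0,0.001,0,0,0,0,1]
    - [0,0.001,0,0,0,0,1]

```text
time: 13.15
tool_pos: [0.4843, 0.0615, 0.0307]
tool_rot: [-1.571, 0.0, -2.969]
contact_force: [-4.2, -0.7, 9.8]
opening: 0.0253
```

Contact is at the expected height, so I'll release and lift.

Emit:
apply_moves:
  plan:
    - [0,0,0,0,0,0,0.2]
    - [0,0,0,0,0,0,0.2]
    - [0,0,0,0,0,0,0.2]
    - [0,-0.04,0,0,0,0,0.2]
    - [0,-0.08,0,0,0,0,0.2]

```text
time: 13.78
tool_pos: [0.4839, 0.0614, 0.1103]
tool_rot: [-1.571, -0.002, -2.969]
contact_force: [-0.5, -0.7, 0.6]
opening: 0.0372
```

```bash
python3 -c "
from h import *
from math import radians as r
s=robot.observe(); print(s['tool_pos'],s['opening'],s['contact_force'])
go(.47,-.369,.08,r(19.7))"
```

```text
[0.48392341 0.06142516 0.1102812 ] 0.03718939626039482 [-0.53612953 -0.67316066  0.64351117]
t 13.78 shift mm [ 87.6  19.3 421.7] turn y deg -9.8
```

Emit:
apply_moves:
  plan:
    - [0.01,0.0,0.05,0,-1,0,0.0]
    - [0.021,0.0,0.103,0,-3,0,-0.3]
    - [0.033,0.0,0.157,0,-5,0,-0.5]
    - [0.044,0.0,0.211,0,-7,0,-0.55]
    - [0.055,0.0,0.265,0,-9,0,-0.55]

```text
time: 14.4
tool_pos: [0.4753, -0.2109, 0.1098]
tool_rot: [-1.571, 0.0, -2.811]
contact_force: [1.0, -1.3, -0.0]
opening: 0.0714
```

```bash
python3 -c "
from h import *
from math import radians as r
s=robot.observe(); print(s['tool_pos'],s['opening'])
go(.47,-.369,.07,r(19.7))"
```

```text
[ 0.475315   -0.21087869  0.10977693] 0.07135533200103514
t 14.4 shift mm [ 56.3  28.8 147.8] turn y deg -0.8
```

Emit:
apply_moves:
  plan:
    - [0.018,0.005,0.05,0,-0.8,0,-0.55]
    - [0.038,0.012,0.1,0,-0.8,0,-0.55]
    - [0.056,0.026,0.147,0,-0.8,0,-0.55]
    - [0.056,0.028,0.148,0,-0.8,0,-0.55]
    - [0.056,0.028,0.148,0,-0.8,0,-0.55]

```text
time: 15.02
tool_pos: [0.4701, -0.3666, 0.0812]
tool_rot: [-1.572, -0.001, -2.799]
contact_force: [-0.7, 1.1, 0.2]
opening: 0.0709
```

```bash
python3 -c "
from h import *
from math import radians as r
s=robot.observe(); print(s['tool_pos'],s['opening'])
go(.47,-.369,.016,r(19.7))
a=cams.read_camera('top');b=cams.read_camera('scene')
cv2.imwrite('pics/s7.png',np.hstack([crop(a,270,120,80,90,5),crop(b,120,220,75,90,5)]))"
```

```text
[ 0.47010932 -0.36655478  0.08122583] 0.07090003019098168
t 15.03 shift mm [ 0.9 54.2  2.3] turn y deg -0.0
```

View pics/s7.png

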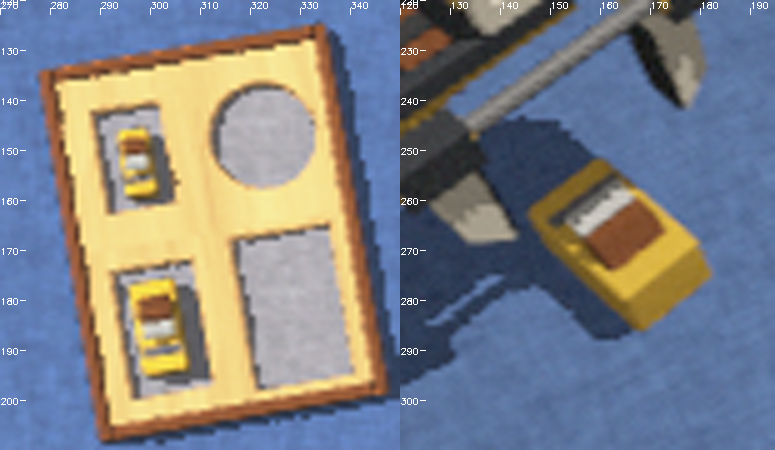

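The small and medium planes are seated. Now I'll descend on the large plane.

Emit:
apply_moves:
  plan:
    - [0.001,0.025,0.002,0,0,0,-0.55]
    - [0.001,0.045,0.002,0,0,0,-0.55]
    - [0.001,0.054,0.002,0,0,0,-0.55]
    - [0.001,0.054,0.002,0,0,0,-0.55]
    - [0.001,0.054,0.002,0,0,0,1]
  squeeze: 35

```text
time: 15.75
tool_pos: [0.4708, -0.3696, 0.0288]
tool_rot: [-1.569, 0.001, -2.798]
contact_force: [0.9, 0.4, 0.7]
opening: 0.0648
```

Emit:
apply_moves:
  plan:
    - [0,0,0,0,0,0,1]
    - [0,0,0,0,0,0,1]
    - [0,0,0,0,0,0,1]
    - [0,0,0,0,0,0,1]
    - [0,0,0,0,0,0,1]

```text
time: 16.38
tool_pos: [0.4704, -0.3697, 0.0281]
tool_rot: [-1.57, 0.0, -2.798]
contact_force: [-0.5, -0.8, 2.5]
opening: 0.0354
```

```bash
python3 -c "
from h import *
from math import radians as r
s=robot.observe(); print(s['tool_pos'],s['opening'],s['contact_force'])
go(.498,-.0115,.08,r(10))"
```

```text
[ 0.4703604  -0.36970874  0.02809569] 0.03541083480338584 [-0.4834369  -0.77273869  2.48026883]
t 16.38 shift mm [-146.6  -62.9 -328. ] turn y deg 9.7
```

Emit:
apply_moves:
  plan:
    - [0,-0.03,0,0,0,0,1]
    - [-0.015,-0.06,-0.035,0,2,0,1]
    - [-0.035,-0.064,-0.08,0,4,0,1]
    - [-0.056,-0.064,-0.128,0,6,0,1]
    - [-0.078,-0.064,-0.176,0,8,0,1]

```text
time: 17.0
tool_pos: [0.4838, -0.1756, 0.0914]
tool_rot: [-1.572, -0.001, -2.94]
contact_force: [1.0, 1.0, -2.0]
opening: 0.0354
```

```bash
python3 -c "
from h import *
from math import radians as r
s=robot.observe(); print(s['tool_pos'],s['opening'],s['contact_force'])
go(.498,-.0115,.08,r(10))"
```

```text
[ 0.48377104 -0.17563779  0.09140951] 0.035388844966243116 [ 0.95697302  1.00814438 -2.03622654]
t 17.0 shift mm [ -46.9    0.4 -157.9] turn y deg 1.6
```

Emit:
apply_moves:
  plan:
    - [-0.014,0,-0.045,0,0.5,0,1]
    - [-0.028,0,-0.092,0,1,0,1]
    - [-0.041,0,-0.137,0,1.5,0,1]
    - [-0.047,0,-0.158,0,1.6,0,1]
    - [-0.047,0,-0.158,0,1.6,0,1]

```text
time: 17.62
tool_pos: [0.4978, -0.0117, 0.0913]
tool_rot: [-1.571, -0.001, -2.963]
contact_force: [0.3, -1.4, -2.8]
opening: 0.0355
```

```bash
python3 -c "
from h import *
from math import radians as r
s=robot.observe(); print(s['tool_pos'],s['opening'],s['contact_force'])
go(.498,-.0115,.023,r(10))"
```

```text
[ 0.49781743 -0.01167164  0.09132557] 0.03554472087421677 [ 0.32111257 -1.40541262 -2.83092243]
t 17.62 shift mm [-0.2 57.3 -0.1] turn y deg 0.2
```

Emit:
apply_moves:
  plan:
    - [0,0.03,0,0,0,0,1]
    - [0,0.048,0,0,0,0,1]
    - [0,0.054,0,0,0,0,1]
    - [0,0.057,0,0,0,0,1]
    - [0,0.057,0,0,0,0,1]

```text
time: 18.25
tool_pos: [0.4987, -0.0136, 0.0352]
tool_rot: [-1.57, 0.001, -2.966]
contact_force: [0.1, -0.4, -3.3]
opening: 0.0355
```

Emit:
apply_moves:
  plan:
    - [0,0.0005,0,0,0,0,1]
    - [0,0.001,0,0,0,0,1]
    - [0,0.001,0,0,0,0,1]
    - [0,0.001,0,0,0,0,1]
    - [0,0.001,0,0,0,0,1]

```text
time: 18.88
tool_pos: [0.4985, -0.0132, 0.0339]
tool_rot: [-1.571, 0.0, -2.966]
contact_force: [0.2, -0.5, -3.1]
opening: 0.0353
```

Emit:
apply_moves:
  plan:
    - [0,0.0005,0,0,0,0,1]
    - [0,0.001,0,0,0,0,1]
    - [0,0.0013,0,0,0,0,1]
    - [0,0.0013,0,0,0,0,1]
    - [0,0.0013,0,0,0,0,1]

```text
time: 19.5
tool_pos: [0.4985, -0.0132, 0.0331]
tool_rot: [-1.571, 0.0, -2.966]
contact_force: [-2.3, -0.0, 5.1]
opening: 0.0357
```

Emit:
apply_moves:
  plan:
    - [0,0,0,0,0,0,0.0]
    - [0,0,0,0,0,0,0.0]
    - [0,0,0,0,0,0,0.0]
    - [0,-0.04,0,0,0,0,0.0]
    - [0,-0.1,0,0,0,0,0.0]

```text
time: 20.12
tool_pos: [0.4973, -0.0131, 0.1322]
tool_rot: [-1.572, -0.004, -2.966]
contact_force: [1.7, 0.4, 0.3]
opening: 0.0461
```

```bash
python3 -c "
from h import *
from math import radians as r
s=robot.observe(); print(s['tool_pos'],s['opening'],s['qpos'].round(2))
go(.4665,.384,.12,r(10))"
```

```text
[ 0.49729475 -0.01309169  0.13218665] 0.04613773232814756 [-0.18  0.41  1.74 -0.    0.99  1.21]
t 20.12 shift mm [ -39.1    1.2 -396.4] turn y deg 0.1
```

Emit:
apply_moves:
  plan:
    - [-0.005,0,-0.05,0,0,0,-0.2]
    - [-0.01,0,-0.105,0,0,0,-0.3]
    - [-0.016,0,-0.16,0,0,0,-0.3]
    - [-0.021,0,-0.215,0,0,0,-0.3]
    - [-0.027,0,-0.27,0,0,0,-0.3]

```text
time: 20.75
tool_pos: [0.4775, 0.2591, 0.1325]
tool_rot: [-1.571, 0.0, -2.966]
contact_force: [0.8, 0.9, -0.2]
opening: 0.0595
```

```bash
python3 -c "
from h import *
from math import radians as r
s=robot.observe(); print(s['tool_pos'],s['opening'],s['qpos'].round(2))
go(.4665,.384,.085,r(10))"
```

```text
[0.47745702 0.25909716 0.13252135] 0.0594839032078197 [ 0.36  0.48  1.62 -0.    1.04  1.75]
t 20.75 shift mm [ -11.1   36.5 -124.9] turn y deg 0.1
```

Emit:
apply_moves:
  plan:
    - [-0.004,0.005,-0.045,0,0,0,-0.3]
    - [-0.008,0.01,-0.09,0,0,0,-0.3]
    - [-0.011,0.03,-0.124,0,0,0,-0.3]
    - [-0.011,0.036,-0.125,0,0,0,-0.3]
    - [-0.011,0.036,-0.125,0,0,0,-0.3]

```text
time: 21.38
tool_pos: [0.4664, 0.3816, 0.0959]
tool_rot: [-1.57, -0.002, -2.965]
contact_force: [-0.0, -0.6, 0.8]
opening: 0.0593
```

```bash
python3 -c "
from h import *
from math import radians as r
s=robot.observe(); print(s['tool_pos'],s['opening'],s['qpos'].round(2))
go(.4665,.384,.031,r(10))
a=cams.read_camera('top');b=cams.read_camera('scene')
cv2.imwrite('pics/s8.png',np.hstack([crop(a,270,120,80,90,5),crop(b,400,100,75,90,5)]))"
```

```text
[0.46637436 0.38162018 0.09585569] 0.05929947076098172 [ 0.56  0.62  1.48 -0.    1.04  1.95]
t 21.38 shift mm [-0.5 53.9 -2.3] turn y deg 0.1
```

View pics/s8.png

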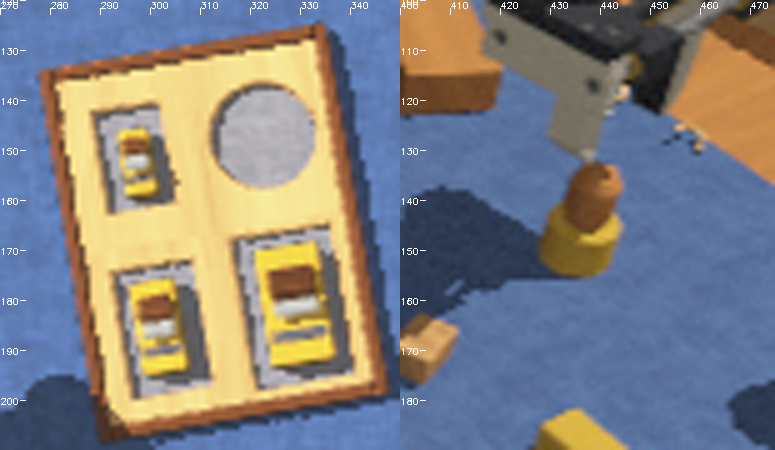

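```bash
python3 -c "
from h import *
print(proj('scene',[[.4665,.384,.06],[.4665,.384,.026],[.4665,.384,0]]),back('scene',[[438.8,133.5]],.058),back('scene',[[435.5,150]],.003), proj('scene',[[.4664,.3816,.085]]))"
```

```text
[[439.9736647  133.03283531]
 [436.86367708 143.07949842]
 [434.58567717 150.43846585]] [[0.4646805  0.38213585 0.058     ]] [[0.46874023 0.38434267 0.003     ]] [[441.67389971 125.57438524]]
```

Emit:
apply_moves:
  plan:
    - [0,0.02,-0.002,0,0,0,-0.3]
    - [0,0.04,-0.002,0,0,0,-0.3]
    - [0,0.052,-0.002,0,0,0,-0.3]
    - [0,0.053,-0.002,0,0,0,-0.3]
    - [0,0.053,-0.002,0,0,0,1]
  squeeze: 35

```text
time: 22.1
tool_pos: [0.4669, 0.3843, 0.0443]
tool_rot: [-1.571, 0.001, -2.966]
contact_force: [-0.5, 0.7, 0.2]
opening: 0.0536
```

Emit:
apply_moves:
  plan:
    - [0,0,0,0,0,0,1]
    - [0,0,0,0,0,0,1]
    - [0,0,0,0,0,0,1]
    - [0,0,0,0,0,0,1]
    - [0,0,0,0,0,0,1]

```text
time: 22.72
tool_pos: [0.4666, 0.3842, 0.0438]
tool_rot: [-1.571, 0.0, -2.966]
contact_force: [0.8, -2.3, 3.8]
opening: 0.0268
```

```bash
python3 -c "
from h import *
from math import radians as r
s=robot.observe(); print(s['tool_pos'],s['opening'],s['contact_force'])
go(.5945,.0057,.11,r(10))"
```

```text
[0.46657708 0.38422052 0.04376829] 0.026796041412383082 [ 0.82897898 -2.31635082  3.76179256]
t 22.73 shift mm [-59.7 -77.2 395.1] turn y deg 0.1
```

Emit:
apply_moves:
  plan:
    - [0,-0.03,0,0,0,0,1]
    - [-0.006,-0.06,0.035,0,0,0,1]
    - [-0.012,-0.077,0.08,0,0,0,1]
    - [-0.02,-0.077,0.13,0,0,0,1]
    - [-0.028,-0.077,0.18,0,0,0,1]

```text
time: 23.35
tool_pos: [0.5253, 0.2108, 0.1201]
tool_rot: [-1.571, -0.001, -2.965]
contact_force: [1.5, 0.0, -3.3]
opening: 0.0263
```

```bash
python3 -c "
from h import *
from math import radians as r
s=robot.observe(); print(s['tool_pos'],s['opening'],s['contact_force'])
go(.5945,.0057,.11,r(10))"
```

```text
[0.52530665 0.21084479 0.12007168] 0.02629195241338928 [ 1.4829212   0.04178429 -3.34291595]
t 23.35 shift mm [-32.1  -0.9 214.1] turn y deg 0.1
```

Emit:
apply_moves:
  plan:
    - [-0.007,-0.001,0.05,0,0,0,1]
    - [-0.015,-0.001,0.1,0,0,0,1]
    - [-0.023,-0.001,0.15,0,0,0,1]
    - [-0.03,-0.001,0.198,0,0,0,1]
    - [-0.032,-0.001,0.213,0,0,0,1]

```text
time: 23.98
tool_pos: [0.5945, 0.0053, 0.1206]
tool_rot: [-1.571, -0.001, -2.969]
contact_force: [-0.5, 1.0, -3.3]
opening: 0.0268
```

```bash
python3 -c "
from h import *
from math import radians as r
b=cams.read_camera('scene')
cams.read_camera('top')
cv2.imwrite('pics/s9.png',crop(b,270,130,140,120,5))
s=robot.observe(); print(s['tool_pos'],s['opening'],s['contact_force'],s['qvel'].round(2))
go(.5945,.0057,.039,r(10))"
```

```text
[0.59410039 0.00676398 0.12068259] 0.0272110970107195 [-0.38948106 -0.70645294 -3.27025532] [ 0.05 -0.01  0.02  0.02  0.    0.02]
t 24.07 shift mm [-0.2 70.7  1.1] turn y deg -0.1
```

View pics/s9.png

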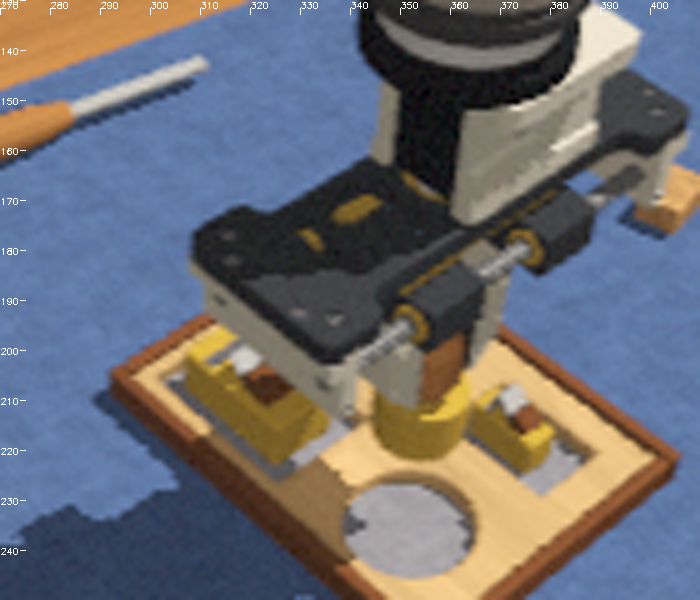

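Emit:
apply_moves:
  plan:
    - [0,0.03,0.001,0,0,0,1]
    - [0,0.055,0.001,0,0,0,1]
    - [0,0.066,0.001,0,0,0,1]
    - [0,0.07,0.001,0,0,0,1]
    - [0,0.07,0.001,0,0,0,1]

```text
time: 24.7
tool_pos: [0.5947, 0.0074, 0.052]
tool_rot: [-1.571, 0.001, -2.965]
contact_force: [-0.8, -0.6, -2.5]
opening: 0.0269
```

Emit:
apply_moves:
  plan:
    - [0,0.0005,0,0,0,0,1]
    - [0,0.001,0,0,0,0,1]
    - [0,0.001,0,0,0,0,1]
    - [0,0.001,0,0,0,0,1]
    - [0,0.001,0,0,0,0,1]

```text
time: 25.32
tool_pos: [0.5944, 0.0068, 0.0505]
tool_rot: [-1.571, 0.0, -2.966]
contact_force: [-1.5, 0.3, -2.8]
opening: 0.027
```

Emit:
apply_moves:
  plan:
    - [0,0.0005,0,0,0,0,1]
    - [0,0.001,0,0,0,0,1]
    - [0,0.0015,0,0,0,0,1]
    - [0,0.0015,0,0,0,0,1]
    - [0,0.0015,0,0,0,0,1]

```text
time: 25.95
tool_pos: [0.5944, 0.0069, 0.049]
tool_rot: [-1.571, -0.0, -2.966]
contact_force: [0.1, 0.8, -3.4]
opening: 0.0267
```

Emit:
apply_moves:
  plan:
    - [0,0.0005,0,0,0,0,1]
    - [0,0.001,0,0,0,0,1]
    - [0,0.001,0,0,0,0,1]
    - [0,0.001,0,0,0,0,1]
    - [0,0.001,0,0,0,0,1]

```text
time: 26.58
tool_pos: [0.5947, 0.0068, 0.0487]
tool_rot: [-1.57, 0.001, -2.966]
contact_force: [-2.1, -0.7, 5.5]
opening: 0.0265
```

Contact made. I'll release gently and rise, with the fingers opening to about 48 mm.

Emit:
apply_moves:
  plan:
    - [0,0,0,0,0,0,0.2]
    - [0,0,0,0,0,0,-0.05]
    - [0,0,0,0,0,0,-0.05]
    - [0,-0.03,0,0,0,0,-0.05]
    - [0,-0.08,0,0,0,0,-0.05]

```text
time: 27.2
tool_pos: [0.5932, 0.007, 0.127]
tool_rot: [-1.572, -0.004, -2.966]
contact_force: [0.9, -0.3, 0.5]
opening: 0.0479
```

Emit:
apply_moves:
  plan:
    - [0,-0.04,0.03,0,0,0,-0.05]
    - [0,-0.04,0.085,0,0,0,-0.05]
    - [0,-0.04,0.14,0,0,0,-0.05]
    - [0,-0.04,0.195,0,0,0,-0.05]
    - [0,-0.04,0.25,0,0,0,-0.05]

```text
time: 27.82
tool_pos: [0.6383, -0.2409, 0.1679]
tool_rot: [-1.571, 0.0, -2.966]
contact_force: [0.7, 1.2, -0.3]
opening: 0.0482
```

Emit:
apply_moves:
  plan:
    - [0,0,0,0,0,0,-0.05]
    - [0,0,0,0,0,0,-0.05]
    - [0,0,0,0,0,0,-0.05]
    - [0,0,0,0,0,0,-0.05]
    - [0,0,0,0,0,0,-0.05]

```text
time: 28.45
tool_pos: [0.6383, -0.2384, 0.1683]
tool_rot: [-1.571, 0.0, -2.965]
contact_force: [0.5, -0.1, -0.0]
opening: 0.0479
```

```bash
python3 -c "
from h import *
a=cams.read_camera('top');b=cams.read_camera('scene')
cv2.imwrite('pics/s10.png',np.hstack([crop(a,200,118,150,125,3),crop(b,290,130,110,125,3)]))
s=robot.observe(); print(s['tool_pos'],s['contact_force'],s['time'])"
```

```text
[ 0.63826421 -0.23878969  0.16822923] [0.02286052 0.20718181 0.24796349] 28.55
```

View pics/s10.png

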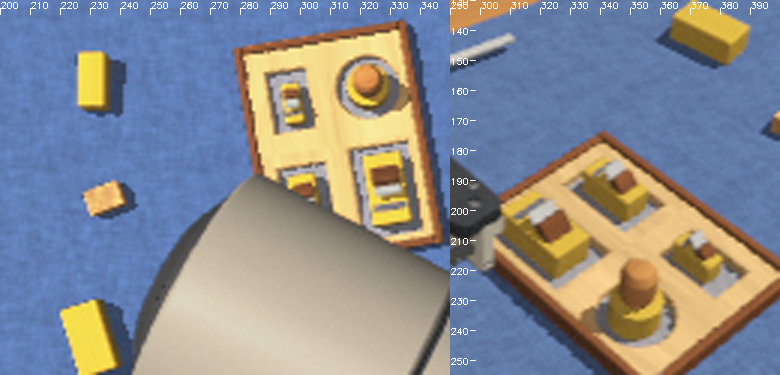

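All four tools stand upright in their own pockets. The weights are unmoved at (232,145) and (231,231), and the arm is clear. I'm handing in.

```bash
python3 -c "
from cell import robot
print(robot.hand_in())"
```

```text
the job is handed in; nothing more can be done
None
```

I put the small, medium and large planes, then the mallet, into their own pockets. I lowered each one until the wrist force showed it touching the pocket floor, and only then opened the fingers and lifted away.

- **Tools:** The last pictures (top and scene) show all four tools upright and inside their pockets. At release, each gripper height matched a tool resting on the 5 mm floor to within about 1 mm.
- **Weights and distractors:** Both plain weights are where they were at the start. I never approached the purple look-alikes.
- **Limits:** The job took 28.6 s of the 104 s allowed. The highest force reading I saw was about 10 N, and the arm was clear and reading near zero force at hand-in.

No check failed. Two small deviations, both within the clearances:
- The small plane sits about 3 mm off the pocket centre across its width.
- The fingers read about 27 mm on the mallet's 28 mm grip.

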